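Pack the last paint tube and tuck the carton shut

ROBOT

A 7-joint arm with a two-finger parallel gripper is mounted at the origin on the work surface; the furniture and walls round the work are solid. World frame = base frame: x ahead of the robot, y to its left, z up, the work surface at z = 0. Lengths are in mm, angles in rad, forces in N, time in s.
With the tool pointing down it reaches from about 425 to 950 mm from the base axis. Payload 4.7 kg.
Tool frame: the origin (TCP) lies between the finger pads; the fingertips stand 8 mm ahead of it and the grasp point (between the pads) lies 11 mm behind it; z points along the fingers, y is the line along which they close (so a half turn about z gives the same grasp; the last joint's range is limited). The gripper opens to 85 mm and grips with 20 to 120 N. Pads are 22 mm wide; open, the fingers measure 114 mm over their backs; the gripper's body (76 mm by 85 mm) begins 54 mm behind the grasp point. The pads swing forward as they close: fully open they stand 13 mm farther back than shut.
Start: joints at [1.315, 0.469, -0.049, 1.532, 0.024, 1.141, -0.082], TCP at [151.829, -657.723, 202.335] pointing down, gripper open.
Joint ranges: [-2.59, 2.59], [-0.33, 1.99], [-1.39, 1.29], [0.1, 2.45], [-1.04, 4.18], [0.21, 1.99], [-2.66, 2.66]. Speed limits (rad/s): [2.57, 2.57, 3.14, 3.14, 3.14, 3.14, 3.14].

INTERFACE

Orientations are given as a unit quaternion [x, y, z, w].
In Python, from workcell import manip gives the robot as it stands.
- The arm moves only by the tool servo_tool, never from a script. Its argument "targets" is a list of rows, each an object with "gripper": the closure, from 0 (fully open) to 1 (shut); "travel": the shift along the tool's x, y, z in normalised numbers (1 is 300 mm), a list of three; "twist": the turn about the tool's z in a scale on which 1.0 is pi rad. A call has exactly 5 rows; each row is the pose to reach, as a shift and turn from the pose commanded when the call began, along the tool's axes at that moment; what a row does not reach only later rows make up. A row lasts 1/10 s, in which the tool goes at most 50 mm and 8.59 degrees, less where a joint would pass 70% of its speed; a pose out of reach is approached as far as the arm can. A shift or turn number past 1, either way, is cut back to 1. A call with a gripper value outside its range is refused whole. The fingers move at their own pace and stop on an object; the grip force is fixed at half the most. Time passes only in rows, so rows that repeat a pose let the fingers close, or fill a call up. It gives the time, the measured TCP pose, the force, the opening and the grip force at its end, in the units of the state.
- manip.sense(): the state, without advancing time (a new reading comes with each control period).
- manip.snapshot(name): name is "scene" or "side" or "wrist"; returns a dict with "pixels" (384x512x3 uint8, red, green, blue), "fx", "fy", "cx", "cy" (pixels), "distortion" ([k1, k2, p1, p2, k3] as OpenCV has them; the pictures are not rectified), "rvec" (rotation vector, rad) and "tvec" (3), from world to camera coordinates, as OpenCV has them; the wrist camera has in their place "tool_from_camera" (4x4, takes a point from camera to tool coordinates, whose origin is the TCP and whose axes are the flange's). Camera axes: x right, y down, z forward; pixel columns grow to the right and rows downward; lengths in mm; the calibration is good to about 2 mm. A picture is of the moment at which its call begins: read the wrist's pose just before it. There is no depth.
- manip.job_done(): hands the job in; it is judged then, once.
Trained networks look in a picture, given as the dict that the camera call returned (one of the last four; its "shot" number tells which), for a name from the list of things; names that differ only in an ending like _2 or _b are one class to them, and where a whole thing is asked for, a point or a joint stands for the part that bears it (a point fixed in the world has none). Each returns a list of dicts, best first, with "confidence" (0 to 1); they miss things now and then, are a little off and sometimes report something else, mostly with a low value. They report only what shows in the picture. A call takes as long as a camera call. They do not tell look-alikes from the thing itself.
- manip.cut_out(picture, query): "pixels" (384x512 bool, what is visible of it) and "pixel" ([row, column] in pixels, amid what is visible of it).
- manip.pinpoint(picture, query): "pixel" ([row, column] in pixels: a listed point, or the origin of a listed thing).
The state is a dict: "clock": time; "joint_positions": joint angles; "qvel": joint speeds; "joint_torque": joint torques, N m; "tool_pos": TCP position; "eef_rot": TCP orientation; "force": force on the tool from outside, world axes, zero at the start; "wrist_torque": the same for the moment, N m; "grip_width": finger opening in mm; "gripper_force": force on a finger pad.
Only numpy, scipy, OpenCV 4.12 (cv2) and the standard library are available. Lean on these libraries where they do the work, as an engineer would, in place of code of your own. Each camera call takes 0.05 s, during which the arm holds its last target. There are 200 camera calls.

TASK

Lay the paint tube that is still out on the table flat on the bottom of the open cardboard carton, in the free space beside the two tubes already there. Then shut the carton properly: swing the lid over and tuck the tab on its front edge down inside the front wall, so that the lid lies flat. Do not tip or shift the water jar and the two paint pots.

Things in the scene. Friction and masses are not known exactly. Their poses are not given: they have to be found in the camera images.
- carton: Open cardboard postal carton, fixed. Outside 148 (x) x 216 (y) x 52 mm. Origin: centre of underside; x from the front to the hinge side, y along the hinge to the left, z up. Floor, front wall (x = -74 to -70 mm, thumb notch of 16 mm radius mid-rim) and back wall 4 mm thick, side walls 7 mm; rims at z = 52. Packed tubes lie along x on the +y side; y = -100 to +15 mm inside is free.
- carton_lid (a joint): Lid angle, rad: 0 flat shut, pi/2 upright, more: leaning back over the far side; stop at 2.3. The lid is a 3 mm cardboard panel 214 mm wide, 139.5 mm from hinge to front crease; it stays where it is left, and about 0.5 to 1 N at its front edge swings it.
- carton_tab (a joint): Fold of the tab, rad: 0 in the lid's plane, pi/2 square to it towards the inside, stop at 1.9. 3 mm thick, 180 mm wide, 24 mm deep. Stays where left; 0.2 N at its tip folds it, so it gives before the lid. It starts folded too little and would land on or outside the front wall; folded square or slightly past, it clears: square to the shut lid its outer face is 3 mm inside that wall.
- lid_hinge (a point): Middle of the lid's hinge line, fixed on the carton at x = 74, y = 0, z = 53.5 mm of the carton's frame; the hinge runs along the carton's y.
- lid_edge (a point): Middle of the crease between lid and tab, mid-thickness, 139.5 mm from the hinge.
- tab_tip (a point): Middle of the tab's free edge, mid-thickness, 24 mm from the crease. With the carton shut it lies about 8 to 16 mm behind the front wall's outer face and 22 mm below the rim.
- loose_tube: The paint tube lying out on the table, half used, 37 x 112 x 26 mm (x, y, z), about 60 g. Origin: underside, near the middle; z up; the screw cap points to its -y (from y = -56 to -39 mm, 18 mm thick), the flat crimped end to +y (y = 50 mm). Grasp it across x at the origin.
- packed_tube_a: Packed paint tube, 35 x 105 x 22 mm, lying along x next to the carton's +y side wall. Origin: underside, near the middle.
- packed_tube_b: Packed paint tube, 36 x 109 x 20 mm, lying along x beside the other, nearer the middle of the carton. Origin: underside, near the middle.
- water_jar: Jar of rinse water (solid here), 92 mm across, 125 mm high, standing beyond the carton to the right. Origin: centre of its underside.
- paint_pot_white: Paint pot with a plain white top, 62 mm across, 58 mm high, far right. Origin: centre of its underside.
- paint_pot_umber: Paint pot with a ring on its lid, 62 mm across, 58 mm high, far right. Origin: centre of its underside.
Mind the look-alikes: they are no part of the job. Leave any green or pink look-alike of the loose_tube alone.

How it is judged:
By the outcome, as a careful person would: the job done as asked, in the order asked, and still so for the second after the job is handed in, with the robot touching nothing.
It also fails if it takes over 64 s, if anything falls off the work surface, if the arm or the gripper's body presses on something with over 40 N, if the wrist force passes 120 N, or if a joint passes its speed limit or range.

## Working session

There is one attempt and no reset: what is moved stays moved. The work goes in short steps, Python scripts to look and compute and a tool call to move; the robot and the scene stay as the last step left them, time stands still between calls to the robot, and variables do not carry over. Pictures are saved under pics/ and viewed, at most 10 in all, crops included, and the job is handed in when it is done.

Besides the shell and the picture viewer there is one more tool, called after ">>>" in YAML: its name, and indented under it one key for each argument. servo_tool: Moves the arm, as the interface text tells. Its arguments: {"type":"object","properties":{"targets":{"type":"array","items":{"type":"object","properties":{"gripper":{"type":"number"},"travel":{"type":"array","items":{"type":"number"}},"twist":{"type":"number"}}}}},"required":["targets"]}

```bash
mkdir -p pics; cat > h.py <<'E'
import numpy as np, cv2
from scipy.spatial.transform import Rotation as R
from workcell import manip
def K(p): return np.array([[p['fx'],0,p['cx']],[0,p['fy'],p['cy']],[0,0,1]])
def save(p,n): cv2.imwrite(f'pics/{n}.png',cv2.cvtColor(p['pixels'],cv2.COLOR_RGB2BGR))
def cam(p,s=None):
    """camera centre and rotation cam->world"""
    if 'rvec' in p:
        r=cv2.Rodrigues(np.array(p['rvec'],float))[0]; return -r.T@np.array(p['tvec']).ravel(), r.T
    T=np.array(p['tool_from_camera']); Rt=R.from_quat(s['eef_rot']).as_matrix()
    return np.array(s['tool_pos'])+Rt@T[:3,3], Rt@T[:3,:3]
def ray(p,rc,s=None):
    u=cv2.undistortPoints(np.array([[[rc[1],rc[0]]]],float),K(p),np.array(p['distortion'],float))[0,0]
    c,Rm=cam(p,s); d=Rm@np.array([u[0],u[1],1]); return c,d/np.linalg.norm(d)
def atz(p,rc,z,s=None):
    c,d=ray(p,rc,s); return c+d*(z-c[2])/d[2]
def proj(p,X,s=None):
    c,Rm=cam(p,s); r=Rm.T
    o=cv2.projectPoints(np.array(X,float).reshape(-1,1,3),cv2.Rodrigues(r)[0],-r@c,K(p),np.array(p['distortion'],float))[0][:,0]
    return o[:,::-1]
def tri(rays):
    A=sum(np.eye(3)-np.outer(d,d) for c,d in rays); b=sum((np.eye(3)-np.outer(d,d))@c for c,d in rays)
    X=np.linalg.solve(A,b); return X,[float(np.linalg.norm(np.cross(X-c,d))) for c,d in rays]
E
python3 - <<'E'
from h import *
np.set_printoptions(precision=1,suppress=True)
s=manip.sense(); print(s['tool_pos'],s['eef_rot'],s['grip_width'])
ps={n:manip.snapshot(n) for n in('scene','side')}
big=np.hstack([cv2.cvtColor(ps[n]['pixels'],cv2.COLOR_RGB2BGR) for n in ps])
for n in ps: save(ps[n],n+'0')
for n,p in ps.items():
    print(n,cam(p)[0])
    for q in['carton','carton_lid','lid_hinge','lid_edge','tab_tip','loose_tube','packed_tube_a','water_jar','paint_pot_white']:
        for d in manip.pinpoint(p,q)[:5] if q not in('carton_lid',) else []:
            print(n,q,np.array(d['pixel']),round(d['confidence'],2),atz(p,d['pixel'],0))
E
```

```text
[ 151.6 -657.1  201.3] [ 1.   0.1 -0.  -0. ] 85.41860257453513
scene [-140.3  188.6 1057.7]
scene carton [233.5 195. ] 0.91 [528.   40.4   0. ]
scene lid_hinge [210.  181.7] 0.97 [643.4  39.9   0. ]
scene lid_edge [174.4 173.8] 0.6 [817.4  -2.1   0. ]
scene tab_tip [176.4 170.3] 0.61 [815.   13.8   0. ]
scene loose_tube [218.  339.4] 0.79 [ 321.4 -425.8    0. ]
scene loose_tube [193.4 376.5] 0.57 [ 335.1 -616.9    0. ]
scene loose_tube [196.3 281.7] 0.52 [ 508.7 -303.9    0. ]
scene loose_tube [209.4 182.9] 0.52 [643.6  35.    0. ]
scene packed_tube_a [238.3 183.8] 0.8 [530.3  81.7   0. ]
scene packed_tube_a [239.9 176. ] 0.62 [538.2 107.5   0. ]
scene water_jar [166.3 223.6] 0.55 [ 753.2 -189.5    0. ]
scene paint_pot_white [157.  268.3] 0.72 [ 704.2 -368.2    0. ]
side [438.5 824.  822. ]
side carton [257.2 250.8] 0.91 [538.5  11.2   0. ]
side lid_hinge [250.3 228.8] 0.71 [607.4 -13.8   0. ]
side lid_edge [213.1 212.7] 0.65 [ 686.5 -188.8    0. ]
side tab_tip [205.  211.5] 0.62 [ 698.4 -233.2    0. ]
side loose_tube [200.2 265.6] 0.75 [ 512.  -270.5    0. ]
side loose_tube [213.5 213.6] 0.57 [ 683.1 -186.8    0. ]
side loose_tube [174.8 321.7] 0.49 [ 307.2 -443.3    0. ]
side loose_tube [152.5 310.5] 0.47 [ 344.5 -612.4    0. ]
side packed_tube_a [276.5 250.1] 0.63 [533.6  86.    0. ]
side packed_tube_a [286.8 248. ] 0.59 [535.9 123.1   0. ]
side water_jar [210.4 189.3] 0.75 [ 769.5 -199.2    0. ]
side paint_pot_white [181.4 217.8] 0.89 [ 699.8 -379.8    0. ]
```

View pics/scene0.png

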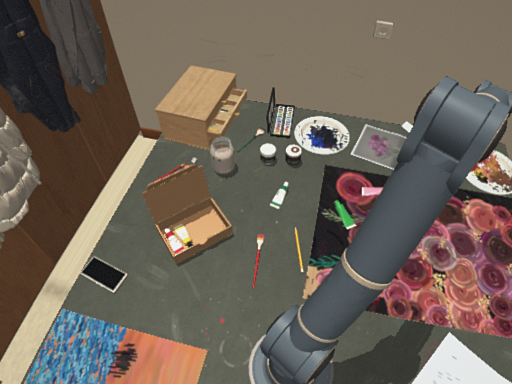

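View pics/side0.png

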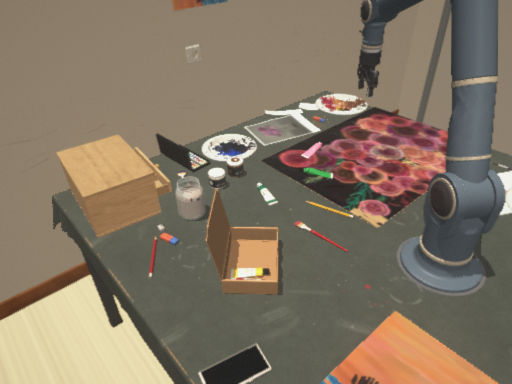

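```bash
python3 - <<'E'
from h import *
np.set_printoptions(precision=1,suppress=True)
a=cv2.imread('pics/scene0.png')[165:235,250:400]; cv2.imwrite('pics/crop0.png',cv2.resize(a,None,fx=5,fy=5,interpolation=cv2.INTER_CUBIC))
s=manip.sense(); P={n:manip.snapshot(n) for n in('scene','side')}
prs={'tube':([196.3,281.7],[192.,265.6]) }
print(s['tool_pos'],R.from_quat(s['eef_rot']).as_matrix())
for q in['carton','lid_hinge','lid_edge','tab_tip']:
    r=[ray(P[n],manip.pinpoint(P[n],q)[0]['pixel']) for n in P]; print(q,*tri(r))
# hand-read corners rim z=52: scene (row,col) front-right, front-left, back-right
for n,c in (('scene',[(230,232),(262,179),(197,207)]),('side',[(292,278),(229,278),(292,223)])):
    for x in c: print(n,x,atz(P[n],x,52))
print('tube',atz(P['scene'],[196.3,281.7],10),atz(P['side'],[194,266],10),atz(P['side'],[200.2,265.6],10))
E
```

```text
[ 151.8 -657.7  202.4] [[ 1.   0.2  0. ]
 [ 0.2 -1.  -0. ]
 [ 0.   0.  -1. ]]
carton [528.   52.2  18. ] [1.554098566709435, 1.5540985667096208]
lid_hinge [596.9  50.7  61.9] [0.07825468187940281, 0.0782546818795767]Traceback (most recent call last):
  File "<stdin>", line 8, in <module>
IndexError: list index out of range
```

View pics/crop0.png

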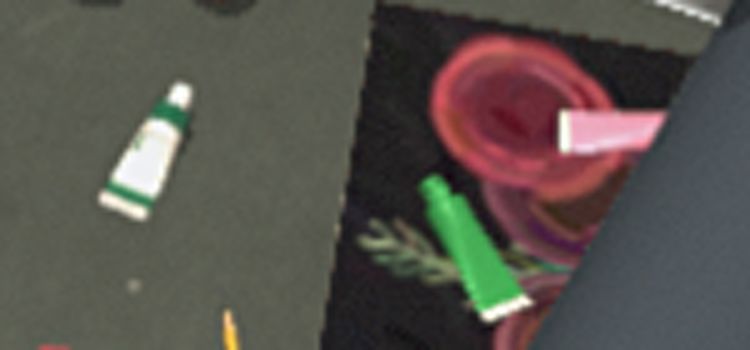

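```bash
cat >> h.py <<'E'
def go(s,target,twist=0):
    """world target -> travel cm in tool axes"""
    return R.from_quat(s['eef_rot']).as_matrix().T@(np.array(target)-np.array(s['tool_pos']))/10
E
python3 - <<'E'
from h import *
np.set_printoptions(precision=2,suppress=True)
s=manip.sense(); P={n:manip.snapshot(n) for n in('scene','side')}; w=manip.snapshot('wrist')
print(R.from_quat(s['eef_rot']).as_matrix(), np.array(w['tool_from_camera']),w['fx'])
for n in P:
  for q in['lid_edge','tab_tip']: print(n,q,[(d['pixel'],round(d['confidence'],2)) for d in manip.pinpoint(P[n],q)])
for n,c in (('scene',[(230,232),(262,179),(197,207)]),('side',[(292,278),(229,278),(292,223)])):
    for x in c: print(n,x,atz(P[n],x,52))
cam_t=[atz(P['scene'],[196.3,281.7],10),atz(P['side'],[194,266],10)]; print('tube',cam_t)
t=np.mean(cam_t,0); Rt=R.from_quat(s['eef_rot']).as_matrix(); off=Rt@np.array(w['tool_from_camera'])[:3,3]
print('travel',go(s,[t[0],t[1],300]),'camoff world',off)
E
```

```text
[[ 0.97  0.22  0.  ]
 [ 0.22 -0.97 -0.  ]
 [ 0.    0.   -1.  ]] [[   0.     -0.95   -0.33   84.02]
 [   1.     -0.      0.      0.02]
 [  -0.     -0.33    0.95 -172.53]
 [   0.      0.      0.      1.  ]] 313.47344387902183
scene lid_edge [([174.8, 173.3], 0.74)]
scene tab_tip [([173.8, 170.9], 0.71)]
side lid_edge [([212.7, 214.4], 0.88), ([198.0, 264.4], 0.34)]
side tab_tip [([205.2, 211.9], 0.63), ([249.8, 225.7], 0.61)]
scene (230, 232) [444.65 -63.06  52.  ]
scene (262, 179) [426.41 135.14  52.  ]
scene (197, 207) [610.31 -52.74  52.  ]
side (292, 278) [453.13 179.4   52.  ]
side (229, 278) [461.51 -59.46  52.  ]
side (292, 223) [590.85 187.94  52.  ]
tube [array([ 502.54, -299.25,   10.  ]), array([ 511.93, -293.92,   10.  ])]
travel [ 42.75 -27.2   -9.77] camoff world [ 81.87  18.88 172.54]
```

The rows are not in the units I measure in: shifts go in shares of 300 mm and turns go in shares of pi rad. I convert before sending: 21 cm / 30 = 0.7, 16.8 cm / 30 = 0.56.

>>> servo_tool:
  targets:
    - {"travel": [0.14,-0.09,-0.0667],"twist": 0,"gripper": 0}
    - {"travel": [0.28,-0.18,-0.1333],"twist": 0,"gripper": 0}
    - {"travel": [0.42,-0.27,-0.2],"twist": 0,"gripper": 0}
    - {"travel": [0.56,-0.36,-0.2667],"twist": 0,"gripper": 0}
    - {"travel": [0.7,-0.45,-0.2667],"twist": 0,"gripper": 0}

```text
clock: 2.1
tool_pos: [317.7, -489.0, 283.8]
eef_rot: [0.994, 0.113, 0.001, 0.002]
force: [0.8, -0.5, -0.1]
grip_width: 85.7
gripper_force: 0.0
```

To row units: 19 cm / 30 = 0.6333, 16.8 cm / 30 = 0.56.

>>> servo_tool:
  targets:
    - {"travel": [0.14,-0.09,0],"twist": 0,"gripper": 0}
    - {"travel": [0.28,-0.18,0],"twist": 0,"gripper": 0}
    - {"travel": [0.42,-0.27,0],"twist": 0,"gripper": 0}
    - {"travel": [0.56,-0.36,0],"twist": 0,"gripper": 0}
    - {"travel": [0.6333,-0.45,0],"twist": 0,"gripper": 0}

```text
clock: 2.6
tool_pos: [474.1, -311.5, 281.2]
eef_rot: [0.993, 0.115, 0.001, -0.0]
force: [-0.0, 0.3, -0.2]
grip_width: 85.5
gripper_force: 0.0
```

```bash
python3 - <<'E'
from h import *
np.set_printoptions(precision=2,suppress=True)
s=manip.sense(); w=manip.snapshot('wrist'); save(w,'w1'); print(s['clock'],s['tool_pos'],np.array(s['qvel']))
for q in('loose_tube','carton','water_jar'):
  for d in manip.pinpoint(w,q): print(q,d['pixel'],d['confidence'],atz(w,d['pixel'],0,s))
d=manip.cut_out(w,'loose_tube')
for e in d:
  m=e['pixels']; ys,xs=np.nonzero(m); print(e['pixel'],m.sum(),e['confidence'])
  ct=max(cv2.findContours(m.astype(np.uint8),0,2)[0],key=cv2.contourArea)
  box=cv2.boxPoints(cv2.minAreaRect(ct)); print(np.array([atz(w,(b[1],b[0]),8,s) for b in box]))
E
```

```text
2.6 [ 474.08 -311.54  281.25] [-0.42 -0.1  -0.16  0.13  0.04 -0.01 -0.62]
loose_tube [118.1, 254.7] 0.86 [ 514.55 -302.5     0.  ]
loose_tube [268.4, 410.2] 0.57 [ 333.66 -618.      0.  ]
carton [56.2, 17.7] 0.8 [526.52  41.96   0.  ]
[120.9, 249.8] 1702 0.92
[[ 499.6  -245.22    8.  ]
 [ 560.5  -336.45    8.  ]
 [ 532.51 -357.18    8.  ]
 [ 469.5  -264.46    8.  ]]
[268.6, 413.8] 1149 0.7
[[ 359.88 -560.18    8.  ]
 [ 388.51 -580.68    8.  ]
 [ 309.74 -685.29    8.  ]
 [ 277.7  -664.37    8.  ]]
[259.6, 309.0] 1133 0.67
[[ 272.36 -415.09    8.  ]
 [ 380.04 -441.38    8.  ]
 [ 367.53 -475.18    8.  ]
 [ 257.17 -450.77    8.  ]]
```

View pics/w1.png

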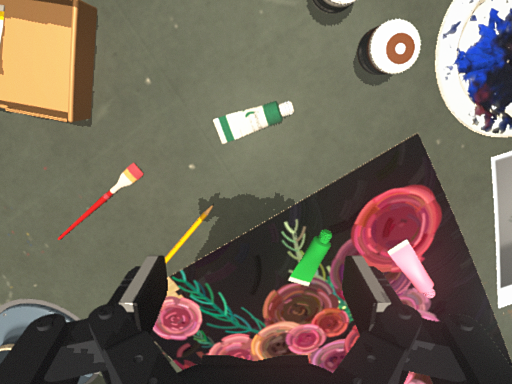

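To row units: 15 cm / 30 = 0.5, 12 cm / 30 = 0.4, 8.5 degrees / 180 = 0.0472.

>>> servo_tool:
  targets:
    - {"travel": [0.0333,0,0.1],"twist": 0.0472,"gripper": 0}
    - {"travel": [0.0667,0,0.2],"twist": 0.0944,"gripper": 0}
    - {"travel": [0.11,0,0.3],"twist": 0.1417,"gripper": 0}
    - {"travel": [0.11,0,0.4],"twist": 0.1889,"gripper": 0}
    - {"travel": [0.11,0,0.5],"twist": 0.2333,"gripper": 0}

```text
clock: 3.35
tool_pos: [502.3, -309.5, 129.9]
eef_rot: [0.967, -0.255, 0.0, 0.001]
force: [-0.0, -0.2, 0.1]
grip_width: 85.6
gripper_force: 0.0
```

To row units: 2 cm / 30 = 0.0667, 1 cm / 30 = 0.0333, 27 degrees / 180 = 0.15.

>>> servo_tool:
  targets:
    - {"travel": [0,0,0.0333],"twist": 0.0444,"gripper": 0}
    - {"travel": [0,0,0.0667],"twist": 0.0889,"gripper": 0}
    - {"travel": [0,0,0.0667],"twist": 0.1333,"gripper": 0}
    - {"travel": [0,0,0.0667],"twist": 0.15,"gripper": 0}
    - {"travel": [0,0,0.0667],"twist": 0.15,"gripper": 0}

```text
clock: 3.85
tool_pos: [502.1, -309.4, 110.9]
eef_rot: [0.882, -0.471, -0.0, 0.001]
force: [1.0, 0.5, 1.2]
grip_width: 85.2
gripper_force: 0.0
```

```bash
python3 - <<'E'
from h import *
np.set_printoptions(precision=2,suppress=True)
s=manip.sense(); w=manip.snapshot('wrist'); save(w,'w2'); print(s['clock'],s['tool_pos'],np.array(s['joint_positions']),s['grip_width'])
Rm=R.from_quat(s['eef_rot']).as_matrix(); print(Rm)
for d in manip.pinpoint(w,'loose_tube'): X=atz(w,d['pixel'],0,s);print(d['pixel'],d['confidence'],X, go(s,X))
for e in manip.cut_out(w,'loose_tube')[:1]:
  m=e['pixels'];print(e['pixel'],m.sum(),e['confidence'])
  ct=max(cv2.findContours(m.astype(np.uint8),0,2)[0],key=cv2.contourArea)
  box=cv2.boxPoints(cv2.minAreaRect(ct)); B=np.array([atz(w,(b[1],b[0]),9,s) for b in box]); print(B); print([go(s,b) for b in B])
E
```

```text
3.85 [ 502.05 -309.45  110.94] [ 0.5   0.42 -0.03  1.83  0.02  0.88 -2.09] 85.23772064585569
[[ 0.56 -0.83 -0.  ]
 [-0.83 -0.56 -0.  ]
 [ 0.    0.   -1.  ]]
[179.6, 240.6] 0.86 [ 513.02 -302.82    0.  ] [ 0.05 -1.29 11.09]
[176.4, 486.0] 0.65 [ 315.99 -439.45    0.  ] [ 0.44 22.68 11.12]
[184.6, 239.1] 3688 0.97
[[ 502.21 -247.31    9.  ]
 [ 555.34 -340.83    9.  ]
 [ 526.94 -358.2     9.  ]
 [ 470.14 -266.78    9.  ]]
[array([-5.16, -3.48, 10.19]), array([ 5.57, -2.69, 10.19]), array([ 5.43,  0.63, 10.2 ]), array([-5.33,  0.26, 10.19])]
```

To row units: 9.9 cm / 30 = 0.33, -1.3 cm / 30 = -0.0433, 2.5 degrees / 180 = 0.0139.

>>> servo_tool:
  targets:
    - {"travel": [-0.0033,-0.0433,0.0667],"twist": 0.0139,"gripper": 0}
    - {"travel": [-0.0033,-0.0433,0.1667],"twist": 0.0139,"gripper": 0}
    - {"travel": [-0.0033,-0.0433,0.2667],"twist": 0.0139,"gripper": 0}
    - {"travel": [-0.0033,-0.0433,0.33],"twist": 0.0139,"gripper": 0}
    - {"travel": [-0.0033,-0.0433,0.33],"twist": 0.0139,"gripper": 0.3}

```text
clock: 4.5
tool_pos: [511.0, -298.6, 9.4]
eef_rot: [0.872, -0.489, -0.003, 0.0]
force: [-0.1, 0.0, 0.9]
grip_width: 72.7
gripper_force: 0.0
```

>>> servo_tool:
  targets:
    - {"travel": [0,0,0],"twist": 0,"gripper": 1}
    - {"travel": [0,0,0],"twist": 0,"gripper": 1}
    - {"travel": [0,0,0],"twist": 0,"gripper": 1}
    - {"travel": [0,0,0],"twist": 0,"gripper": 1}
    - {"travel": [0,0,0],"twist": 0,"gripper": 1}

```text
clock: 5.0
tool_pos: [513.7, -299.5, 12.8]
eef_rot: [0.872, -0.489, 0.001, -0.0]
force: [0.1, -0.3, 0.4]
grip_width: -0.2
gripper_force: 0.0
```

```bash
python3 - <<'E'
from h import *
np.set_printoptions(precision=2,suppress=True)
s=manip.sense(); w=manip.snapshot('wrist'); save(w,'w3'); print(s['clock'],s['tool_pos'],s['grip_width'],s['force'])
for d in manip.pinpoint(w,'loose_tube'): X=atz(w,d['pixel'],0,s);print(d['pixel'],d['confidence'],X, go(s,X))
E
```

```text
5.0 [ 513.7  -299.52   12.78] -0.18083780150124698 [ 0.08 -0.25  0.39]
[223.1, 256.1] 0.78 [ 512.79 -300.37    0.  ] [0.02 0.12 1.28]
```

View pics/w3.png

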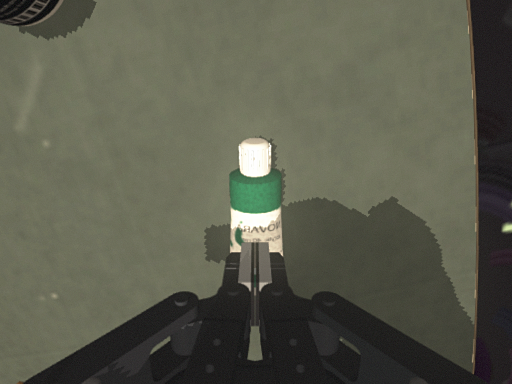

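```bash
python3 - <<'E'
from h import *
np.set_printoptions(precision=1,suppress=True)
s=manip.sense(); w=manip.snapshot('wrist'); print(s['clock'],s['tool_pos'],s['grip_width'],s['gripper_force'])
Rm=R.from_quat(s['eef_rot']).as_matrix(); t=np.array(s['tool_pos'])
for l in ([0,0,0],[0,0,8],[11,0,8],[11,0,-11],[-11,0,8],[11,0,-20],[11,0,-30]): print(l,proj(w,t+Rm@np.array(l,float),s))
for q in('scene','side'):
  p=manip.snapshot(q); print(q,proj(p,t)); 
  c=proj(p,t)[0].astype(int); cr=p['pixels'][c[0]-40:c[0]+30,c[1]-45:c[1]+45]; cv2.imwrite(f'pics/c_{q}.png',cv2.resize(cv2.cvtColor(cr,cv2.COLOR_RGB2BGR),(400,311),interpolation=cv2.INTER_CUBIC))
a=np.hstack([cv2.imread(f'pics/c_{q}.png') for q in('scene','side')]); cv2.imwrite('pics/c1.png',a)
E
```

```text
5.1 [ 513.5 -299.4   12.4] 0.08984723250063698 0.0
[0, 0, 0] [[232.1 254.2]]
[0, 0, 8] [[226.6 254.2]]
[11, 0, 8] [[210.4 254.2]]
[11, 0, -11] [[223.1 254.1]]
[-11, 0, 8] [[242.1 254.2]]
[11, 0, -20] [[230.1 254.1]]
[11, 0, -30] [[238.6 254.1]]
scene [[193.9 280.1]]
side [[192.5 265.6]]
```

View pics/c1.png

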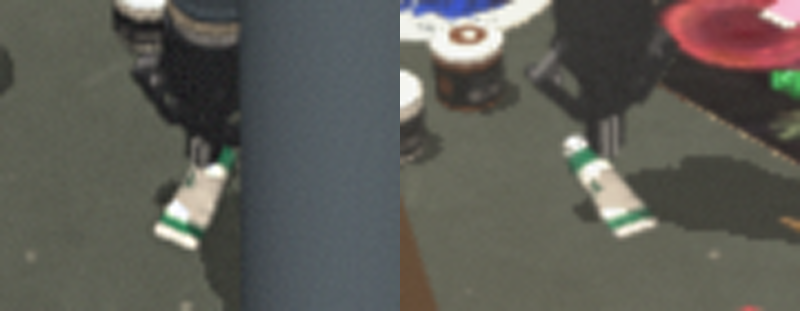

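```bash
python3 - <<'E'
from h import *
np.set_printoptions(precision=1,suppress=True)
s=manip.sense(); P={q:manip.snapshot(q) for q in('scene','side')}; t=np.array(s['tool_pos'])
print(tri([ray(P['scene'],(189.7,279.6)),ray(P['side'],(187.3,266.8))]))
for z in(5,15,25,35,45): print(z,[proj(P[q],[t[0],t[1],z])[0] for q in P])
E
```

```text
(array([ 510.2, -293.4,   41.3]), [1.9900436080541428, 1.9900436080539485])
5 [array([195.1, 280. ]), array([194.2, 265.7])]
15 [array([193.5, 280.2]), array([192. , 265.7])]
25 [array([191.8, 280.3]), array([189.7, 265.7])]
35 [array([190.1, 280.4]), array([187.4, 265.6])]
45 [array([188.4, 280.5]), array([185. , 265.6])]
```

>>> servo_tool:
  targets:
    - {"travel": [0,0,0],"twist": 0,"gripper": 0}
    - {"travel": [0,0,0],"twist": 0,"gripper": 0}
    - {"travel": [0,0,0],"twist": 0,"gripper": 0}
    - {"travel": [0,0,0],"twist": 0,"gripper": 0}
    - {"travel": [0,0,0],"twist": 0,"gripper": 0}

```text
clock: 5.85
tool_pos: [513.3, -299.3, 12.1]
eef_rot: [0.872, -0.489, -0.0, 0.0]
force: [0.1, 0.0, 1.1]
grip_width: 72.0
gripper_force: 0.0
```

To row units: 2.8 cm / 30 = 0.0933, 2.4 cm / 30 = 0.08.

>>> servo_tool:
  targets:
    - {"travel": [0,0,0.0267],"twist": 0,"gripper": 0}
    - {"travel": [0,0,0.0533],"twist": 0,"gripper": 0}
    - {"travel": [0,0,0.08],"twist": 0,"gripper": 0}
    - {"travel": [0,0,0.0933],"twist": 0,"gripper": 0}
    - {"travel": [0,0,0.0933],"twist": 0,"gripper": 0}

```text
clock: 6.35
tool_pos: [512.6, -299.0, -17.0]
eef_rot: [0.872, -0.489, -0.001, 0.0]
force: [-0.7, 0.3, -0.5]
grip_width: 85.2
gripper_force: 0.0
```

>>> servo_tool:
  targets:
    - {"travel": [0,0,0],"twist": 0,"gripper": 1}
    - {"travel": [0,0,0],"twist": 0,"gripper": 1}
    - {"travel": [0,0,0],"twist": 0,"gripper": 1}
    - {"travel": [0,0,0],"twist": 0,"gripper": 1}
    - {"travel": [0,0,0],"twist": 0,"gripper": 1}

```text
clock: 6.85
tool_pos: [514.4, -299.4, -11.9]
eef_rot: [0.872, -0.489, 0.0, -0.0]
force: [-11.9, 7.9, 46.7]
grip_width: 13.7
gripper_force: 33.0
```

```bash
python3 - <<'E'
from h import *
s=manip.sense(); w=manip.snapshot('wrist'); save(w,'w4'); print(s['clock'],s['tool_pos'],s['grip_width'],s['force'],s['gripper_force'])
E
```

```text
6.85 [ 514.43201954 -299.3646444   -11.86610605] 13.706828286438345 [-11.89498038   7.91226231  46.66400123] 33.03515350911766
```

>>> servo_tool:
  targets:
    - {"travel": [0,0,0],"twist": 0,"gripper": 0}
    - {"travel": [0,0,0],"twist": 0,"gripper": 0}
    - {"travel": [0,0,0],"twist": 0,"gripper": 0}
    - {"travel": [0,0,0],"twist": 0,"gripper": 0}
    - {"travel": [0,0,0],"twist": 0,"gripper": 0}

```text
clock: 7.4
tool_pos: [513.0, -299.2, -16.5]
eef_rot: [0.872, -0.489, -0.0, 0.0]
force: [-0.3, -0.3, 0.4]
grip_width: 77.0
gripper_force: 0.0
```

```bash
python3 - <<'E'
from h import *
np.set_printoptions(precision=2,suppress=True)
s=manip.sense(); w=manip.snapshot('wrist'); save(w,'w5'); print(s['clock'],s['tool_pos'],s['grip_width'],s['force'])
for d in manip.pinpoint(w,'loose_tube'): X=atz(w,d['pixel'],0,s);print(d['pixel'],d['confidence'],X, go(s,X))
E
```

```text
7.4 [ 512.99 -299.17  -16.46] 76.98402056105425 [-0.34 -0.27  0.38]
[242.0, 255.7] 0.77 [ 513.29 -301.3     0.  ] [ 0.2   0.09 -1.65]
```

View pics/w5.png

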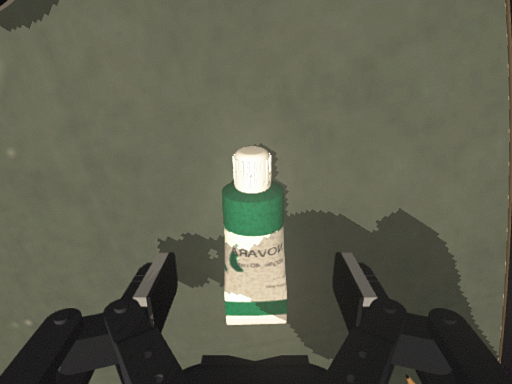

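To row units: 1.6 cm / 30 = 0.0533, 0.8 cm / 30 = 0.0267.

>>> servo_tool:
  targets:
    - {"travel": [0,0,0.0267],"twist": 0,"gripper": 0}
    - {"travel": [0,0,0.0533],"twist": 0,"gripper": 0}
    - {"travel": [0,0,0.0533],"twist": 0,"gripper": 0.2}
    - {"travel": [0,0,0.0533],"twist": 0,"gripper": 0.4}
    - {"travel": [0,0,0.0533],"twist": 0,"gripper": 1}

```text
clock: 8.0
tool_pos: [514.1, -299.6, -31.0]
eef_rot: [0.872, -0.489, 0.001, -0.0]
force: [-3.3, 0.8, 15.5]
grip_width: 44.1
gripper_force: 7.5
```

>>> servo_tool:
  targets:
    - {"travel": [0,0,0],"twist": 0,"gripper": 1}
    - {"travel": [0,0,0],"twist": 0,"gripper": 1}
    - {"travel": [0,0,0],"twist": 0,"gripper": 1}
    - {"travel": [0,0,0],"twist": 0,"gripper": 1}
    - {"travel": [0,0,0],"twist": 0,"gripper": 1}

```text
clock: 8.5
tool_pos: [514.8, -300.6, -29.3]
eef_rot: [0.872, -0.489, 0.002, 0.0]
force: [-2.5, 0.6, 14.0]
grip_width: 30.7
gripper_force: 61.8
```

To row units: -18 cm / 30 = -0.6, -6.5 cm / 30 = -0.2167.

>>> servo_tool:
  targets:
    - {"travel": [0,0,-0.15],"twist": 0,"gripper": 1}
    - {"travel": [0,0,-0.3],"twist": 0,"gripper": 1}
    - {"travel": [-0.1,-0.04,-0.4],"twist": 0,"gripper": 1}
    - {"travel": [-0.2167,-0.0833,-0.5],"twist": 0,"gripper": 1}
    - {"travel": [-0.3333,-0.13,-0.6],"twist": 0,"gripper": 1}

```text
clock: 9.0
tool_pos: [493.8, -192.8, 149.5]
eef_rot: [0.872, -0.489, 0.0, -0.0]
force: [1.0, 1.0, 0.1]
grip_width: 30.3
gripper_force: 59.8
```

To row units: -18.3 cm / 30 = -0.61, -16 cm / 30 = -0.5333, -40 degrees / 180 = -0.2222.

>>> servo_tool:
  targets:
    - {"travel": [-0.1333,-0.05,-0.0333],"twist": -0.0444,"gripper": 1}
    - {"travel": [-0.2667,-0.1,-0.0667],"twist": -0.0889,"gripper": 1}
    - {"travel": [-0.4,-0.15,-0.1],"twist": -0.1333,"gripper": 1}
    - {"travel": [-0.5333,-0.2,-0.1333],"twist": -0.1778,"gripper": 1}
    - {"travel": [-0.61,-0.2367,-0.1667],"twist": -0.2222,"gripper": 1}

```text
clock: 9.5
tool_pos: [458.0, 2.8, 198.8]
eef_rot: [0.988, -0.156, 0.0, -0.0]
force: [0.7, -0.4, 0.1]
grip_width: 30.6
gripper_force: 59.8
```

To row units: -18.5 degrees / 180 = -0.1028.

>>> servo_tool:
  targets:
    - {"travel": [0,0,0],"twist": -0.0444,"gripper": 1}
    - {"travel": [0,0,0],"twist": -0.0889,"gripper": 1}
    - {"travel": [0,0,0],"twist": -0.1028,"gripper": 1}
    - {"travel": [0,0,0],"twist": -0.1028,"gripper": 1}
    - {"travel": [0,0,0],"twist": -0.1028,"gripper": 1}

```text
clock: 10.0
tool_pos: [459.2, -0.7, 198.1]
eef_rot: [1.0, -0.001, 0.0, 0.0]
force: [0.1, -0.1, -0.5]
grip_width: 30.8
gripper_force: 59.7
```

```bash
python3 - <<'E'
from h import *
np.set_printoptions(precision=1,suppress=True)
s=manip.sense(); w=manip.snapshot('wrist'); save(w,'w6'); print(s['clock'],s['tool_pos'],s['eef_rot'],s['joint_positions'])
for q in('carton','lid_hinge','lid_edge','tab_tip','packed_tube_a'):
  for d in manip.pinpoint(w,q): print(q,d['pixel'],round(d['confidence'],2),[atz(w,d['pixel'],z,s) for z in (0,4,53.5)])
E
```

```text
10.0 [459.2  -0.7 198.1] [ 1. -0.  0.  0.] [ 0.2  0.1 -0.3  2.   0.   1.  -1.7]
carton [96.2, 219.0] 0.96 [array([532.7,  39.4,   0. ]), array([532.8,  38.9,   4. ]), array([534.2,  33.6,  53.5])]
lid_hinge [16.1, 209.0] 0.85 [array([616.2,  47.5,   0. ]), array([615.4,  47. ,   4. ]), array([605.6,  40.5,  53.5])]
lid_hinge [259.6, 254.8] 0.56 [array([321. ,  -1.2,  -0. ]), array([323.4,  -1.2,   4. ]), array([353.1,  -1.1,  53.5])]
packed_tube_a [94.1, 150.5] 0.91 [array([535.9, 117.8,   0. ]), array([536. , 116.5,   4. ]), array([536.9, 100.7,  53.5])]
```

View pics/w6.png

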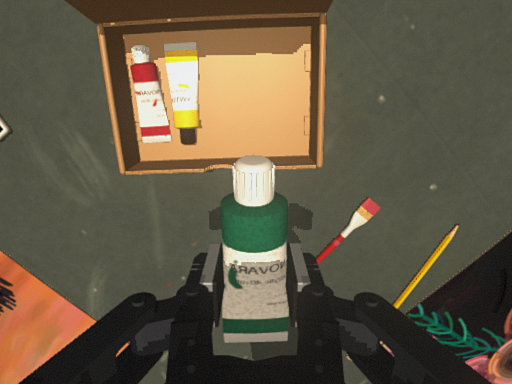

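```bash
python3 - <<'E'
from h import *
from scipy.optimize import least_squares
np.set_printoptions(precision=3,suppress=True)
s=manip.sense(); w=manip.snapshot('wrist')
px=np.array([(173,123),(165,322),(25,99),(14,327)],float)
L=np.array([[-74,108,52],[-74,-108,52],[74,108,52],[74,-108,52]],float)
def X(p,l): c,n=np.cos(p[2]),np.sin(p[2]); return np.c_[p[0]+c*l[:,0]-n*l[:,1],p[1]+n*l[:,0]+c*l[:,1],l[:,2]]
r=least_squares(lambda p:(proj(w,X(p,L),s)-px).ravel(),[530,42,0]); print(r.x,r.fun.reshape(-1,2))
print(X(r.x,np.array([[0,-42,4],[74,0,53.5],[0,0,0]])), proj(w,X(r.x,np.array([[74,0,53.5.__float__()],[0,0,0]])),s))
P={n:manip.snapshot(n) for n in('scene','side')}
H=X(r.x,np.array([[74,0,53.5]]))[0]
for a in(1.6,1.8,1.9,2.0,2.1):
  q=X(r.x,np.array([[74-139.5*np.cos(a),0,53.5+139.5*np.sin(a)]])); print(a,q,[proj(P[n],q)[0] for n in P])
for n in P:
  print(n,'hinge',proj(P[n],H))
  for q in('lid_edge','tab_tip','lid_hinge'): print(q,[(d['pixel'],round(d['confidence'],2)) for d in manip.pinpoint(P[n],q)][:2])
  e=manip.cut_out(P[n],'carton_lid'); print([(x['pixel'],x['pixels'].sum(),x['confidence']) for x in e][:2])
E
```

```text
[532.081  36.415   0.036] [[ 2.268 -2.038]
 [ 2.936  2.394]
 [-1.364 -2.119]
 [-2.067  1.623]]
[[533.584  -5.558   4.   ]
 [606.033  39.063  53.5  ]
 [532.081  36.415   0.   ]] [[ 15.634 210.843]
 [ 96.816 221.754]]
1.6 [[610.104  39.209 192.941]] [array([181.894, 175.882]), array([210.989, 220.232])]
1.8 [[637.708  40.197 189.352]] [array([177.067, 172.453]), array([211.959, 209.848])]
1.9 [[651.103  40.677 185.509]] [array([175.206, 170.951]), array([213.053, 204.914])]
2.0 [[664.049  41.14  180.347]] [array([173.73 , 169.611]), array([214.533, 200.232])]
2.1 [[676.414  41.583 173.918]] [array([172.646, 168.443]), array([216.376, 195.856])]
scene hinge [[208.518 183.644]]
lid_edge [([178.4, 172.5], 0.83)]
tab_tip [([174.0, 170.1], 0.56)]
lid_hinge [([210.6, 180.9], 0.89)]
[([197.8, 165.2], np.int64(1500), 0.91)]
side hinge [[249.753 225.489]]
lid_edge [([208.8, 211.8], 0.85)]
tab_tip [([205.7, 210.1], 0.61)]
lid_hinge [([251.0, 226.6], 0.71), ([264.5, 252.0], 0.18)]
[([232.7, 218.9], np.int64(1260), 0.56)]
```

To row units: 15 cm / 30 = 0.5, 6.2 cm / 30 = 0.2067, -2 degrees / 180 = -0.0111.

>>> servo_tool:
  targets:
    - {"travel": [0.1333,0.01,0.0667],"twist": -0.0111,"gripper": 1}
    - {"travel": [0.2067,0.0167,0.1667],"twist": -0.0111,"gripper": 1}
    - {"travel": [0.2067,0.0167,0.3],"twist": -0.0111,"gripper": 1}
    - {"travel": [0.2067,0.0167,0.4333],"twist": -0.0111,"gripper": 1}
    - {"travel": [0.2067,0.0167,0.5],"twist": -0.0111,"gripper": 1}

```text
clock: 11.35
tool_pos: [519.1, -5.8, 44.7]
eef_rot: [1.0, 0.017, -0.003, -0.0]
force: [-0.1, -0.1, -1.0]
grip_width: 30.3
gripper_force: 59.7
```

```bash
python3 - <<'E'
from h import *
np.set_printoptions(precision=1,suppress=True)
s=manip.sense(); w=manip.snapshot('wrist'); save(w,'w7'); print(s['clock'],s['tool_pos'],s['eef_rot'],s['force'])
for q in('carton','packed_tube_a'):
  for d in manip.pinpoint(w,q): print(q,d['pixel'],round(d['confidence'],2),[atz(w,d['pixel'],z,s) for z in (0,4)])
E
```

```text
11.35 [519.1  -5.8  44.7] [ 1.  0. -0. -0.] [-0.1 -0.1 -1. ]
carton [191.8, 193.0] 0.84 [array([527.9,  39.5,   0. ]), array([529.3,  38.7,   4. ])]
packed_tube_a [182.9, 141.4] 0.64 [array([533.5,  77.2,   0. ]), array([534.8,  75.8,   4. ])]
packed_tube_a [182.8, 89.1] 0.55 [array([532.3, 116.7,   0. ]), array([533.6, 114.5,   4. ])]
```

View pics/w7.png

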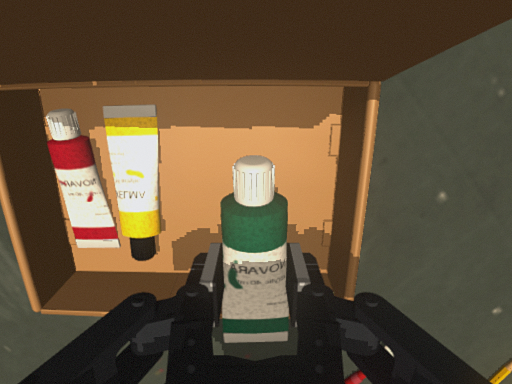

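```bash
python3 - <<'E'
from h import *
np.set_printoptions(precision=1,suppress=True)
s=manip.sense(); w=manip.snapshot('wrist')
for p in((312,40),(300,352),(89,0),(82,380)): print(p,atz(w,p,52,s))
Rm=R.from_quat(s['eef_rot']).as_matrix()
print(atz(w,(340,255),s['tool_pos'][2]+40,s),atz(w,(158,254),s['tool_pos'][2]+42,s))
E
```

```text
(312, 40) [455.5 139.6  52. ]
(300, 352) [475.6 -70.9  52. ]
(89, 0) [601.3 133.5  52. ]
(82, 380) [609.6 -66.9  52. ]
[474.8  -7.5  87.1] [575.6  -3.5  89.1]
```

To row units: 7.2 cm / 30 = 0.24, 6.6 cm / 30 = 0.22.

>>> servo_tool:
  targets:
    - {"travel": [0,0,0.0833],"twist": 0,"gripper": 1}
    - {"travel": [0,0,0.1667],"twist": 0,"gripper": 1}
    - {"travel": [0,0,0.22],"twist": 0,"gripper": 1}
    - {"travel": [0,0,0.24],"twist": 0,"gripper": 1}
    - {"travel": [0,0,0.24],"twist": 0,"gripper": 1}

```text
clock: 12.05
tool_pos: [522.2, -5.5, -23.1]
eef_rot: [1.0, 0.017, 0.001, 0.0]
force: [0.6, 0.2, -0.6]
grip_width: 30.7
gripper_force: 59.7
```

To row units: 0.1 cm / 30 = 0.0033.

>>> servo_tool:
  targets:
    - {"travel": [0,0,0.0033],"twist": 0,"gripper": 0.6}
    - {"travel": [0,0,0.0033],"twist": 0,"gripper": 0.5}
    - {"travel": [0,0,0.0033],"twist": 0,"gripper": 0.4}
    - {"travel": [0,0,0.0033],"twist": 0,"gripper": 0.4}
    - {"travel": [0,0,0.0033],"twist": 0,"gripper": 0.4}

```text
clock: 12.55
tool_pos: [521.5, -5.6, -24.6]
eef_rot: [1.0, 0.017, 0.0, 0.0]
force: [-0.1, 0.1, -0.7]
grip_width: 51.4
gripper_force: 0.0
```

To row units: -21 cm / 30 = -0.7, -16 cm / 30 = -0.5333.

>>> servo_tool:
  targets:
    - {"travel": [0,0,-0.0667],"twist": 0,"gripper": 0.4}
    - {"travel": [0,0,-0.2],"twist": 0,"gripper": 0.4}
    - {"travel": [0,0,-0.3667],"twist": 0,"gripper": 0.4}
    - {"travel": [0,0,-0.5333],"twist": 0,"gripper": 0.7}
    - {"travel": [0,0,-0.7],"twist": 0,"gripper": 1}

```text
clock: 13.05
tool_pos: [520.8, -5.6, 187.1]
eef_rot: [1.0, 0.017, 0.0, 0.0]
force: [1.6, -0.1, -0.2]
grip_width: 23.2
gripper_force: 0.0
```

To row units: -6 cm / 30 = -0.2, -5 cm / 30 = -0.1667.

>>> servo_tool:
  targets:
    - {"travel": [-0.0667,0,-0.1333],"twist": 0,"gripper": 1}
    - {"travel": [-0.2,0,-0.1667],"twist": 0,"gripper": 1}
    - {"travel": [-0.2,0,-0.1667],"twist": 0,"gripper": 1}
    - {"travel": [-0.2,0,-0.1667],"twist": 0,"gripper": 1}
    - {"travel": [-0.2,0,-0.1667],"twist": 0,"gripper": 1}

```text
clock: 13.55
tool_pos: [461.6, -7.7, 234.6]
eef_rot: [1.0, 0.017, -0.0, -0.0]
force: [0.0, 0.2, -1.2]
grip_width: -0.1
gripper_force: 0.0
```

```bash
python3 - <<'E'
from h import *
np.set_printoptions(precision=1,suppress=True)
s=manip.sense(); w=manip.snapshot('wrist'); save(w,'w8'); print(s['clock'],s['tool_pos'],s['eef_rot'],s['force'],s['joint_positions'])
p0=np.array([532,36.5]); c,n=np.cos(.036),np.sin(.036)
def loc(X): d=X[:2]-p0; return np.array([c*d[0]+n*d[1],-n*d[0]+c*d[1]])
for q in('carton','packed_tube_a','loose_tube','lid_hinge','lid_edge','tab_tip'):
  for d in manip.pinpoint(w,q): print(q,d['pixel'],round(d['confidence'],2),loc(atz(w,d['pixel'],4,s)))
for e in manip.cut_out(w,'loose_tube'):
  ct=max(cv2.findContours(e['pixels'].astype(np.uint8),0,2)[0],key=cv2.contourArea)
  print(e['confidence'],[loc(atz(w,(b[1],b[0]),14,s)) for b in cv2.boxPoints(cv2.minAreaRect(ct))])
P={q:manip.snapshot(q) for q in('scene','side')}
D={n:{q:manip.pinpoint(P[n],q) for q in('lid_edge','tab_tip')} for n in P}
for q in('lid_edge','tab_tip'):
  try:
    X,e=tri([ray(P[n],D[n][q][0]['pixel']) for n in P]); print(q,X,loc(X),e,[D[n][q][0]['confidence'] for n in P])
  except IndexError: print(q,'missing')
E
```

```text
13.55 [461.6  -7.7 234.6] [ 1.  0. -0. -0.] [ 0.   0.2 -1.2] [ 0.2  0.1 -0.3  2.   0.   1.1 -1.6]
carton [97.2, 220.5] 0.95 [-0.7  0.2]
packed_tube_a [93.6, 159.3] 0.87 [ 4.4 76.2]
packed_tube_a [93.6, 189.7] 0.61 [ 3.9 38.2]
loose_tube [106.2, 254.6] 0.55 [-11.7 -42. ]
0.63 [array([ 45.1, -25. ]), array([ 45.1, -60. ]), array([-65.1, -61.5]), array([-65. , -23.5])]
lid_edge [634.1  36.1 188.5] [102.   -4.1] [0.8039592012979128, 0.8039592012980277] [0.72, 0.66]
tab_tip [638.7  38.7 209.4] [106.8  -1.7] [0.14298068347767307, 0.14298068347780127] [0.6, 0.58]
```

To row units: 22.7 cm / 30 = 0.7567, 18 cm / 30 = 0.6.

>>> servo_tool:
  targets:
    - {"travel": [0.15,-0.0267,0],"twist": 0,"gripper": 1}
    - {"travel": [0.3,-0.0533,0],"twist": 0,"gripper": 1}
    - {"travel": [0.45,-0.08,0],"twist": 0,"gripper": 1}
    - {"travel": [0.6,-0.1067,0],"twist": 0,"gripper": 1}
    - {"travel": [0.7567,-0.1333,0],"twist": 0,"gripper": 1}

```text
clock: 14.75
tool_pos: [688.4, 40.4, 234.9]
eef_rot: [1.0, 0.017, -0.0, 0.0]
force: [-0.2, -0.3, 1.2]
grip_width: 0.0
gripper_force: 0.0
```

>>> servo_tool:
  targets:
    - {"travel": [0,0,0.0333],"twist": 0,"gripper": 1}
    - {"travel": [0,0,0.1],"twist": 0,"gripper": 1}
    - {"travel": [0,0,0.1667],"twist": 0,"gripper": 1}
    - {"travel": [0,0,0.1833],"twist": 0,"gripper": 1}
    - {"travel": [0,0,0.1833],"twist": 0,"gripper": 1}

```text
clock: 15.25
tool_pos: [685.9, 39.9, 179.2]
eef_rot: [1.0, 0.017, -0.001, 0.0]
force: [-0.4, -0.2, 0.5]
grip_width: 0.1
gripper_force: 0.0
```

```bash
cat >> h.py <<'E'
p0=np.array([532,36.5])
def loc(X): c,n=np.cos(.036),np.sin(.036); d=np.array(X)[:2]-p0; return np.array([c*d[0]+n*d[1],-n*d[0]+c*d[1],X[2]])
def lid():
  s=manip.sense(); print(s['clock'],'tool loc',loc(s['tool_pos']),s['force'])
  P={q:manip.snapshot(q) for q in('scene','side','wrist')}; H=np.array([74,0,53.5])
  rr={}
  for q in('lid_edge','tab_tip'):
    rr[q]=[]
    for n in P:
      d=manip.pinpoint(P[n],q)
      if not d: continue
      c,r=ray(P[n],d[0]['pixel'],s); rr[q].append((c,r))
      # intersect with carton mid plane y=0
      a=loc(c); b=loc(c+r*1000); t=a[1]/(a[1]-b[1]); X=a+(b-a)*t
      print(q,n,d[0]['pixel'],round(d[0]['confidence'],2),'plane y=0:',X)
    if len(rr[q])>1: print(q,'tri',*[f(v) for f,v in zip((loc,np.array),tri(rr[q]))])
  return P
E
python3 - <<'E'
from h import *
np.set_printoptions(precision=1,suppress=True)
P=lid(); save(P['wrist'],'w9'); save(P['side'],'s9')
E
```

```text
15.25 tool loc [153.9  -2.1 179.2] [-0.4 -0.2  0.5]
lid_edge scene [175.0, 171.8] 0.61 plane y=0: [106.2   0.  199.2]
lid_edge side [214.9, 213.4] 0.93 plane y=0: [ 97.3   0.  179.7]
lid_edge wrist [317.8, 249.2] 0.63 plane y=0: [146.1   0.  245.3]
lid_edge tri [101.1   2.6 192. ] [9.  9.6 1.8]
tab_tip scene [173.1, 169.6] 0.81 plane y=0: [129.2   0.  186.4]
tab_tip side [204.1, 209.8] 0.49 plane y=0: [103.4   0.  215.4]
tab_tip wrist [351.5, 251.0] 0.95 plane y=0: [ 81.6   0.  201.8]
tab_tip tri [101.2   3.2 218.3] [3.2 1.5 3.8]
```

To row units: -5.4 cm / 30 = -0.18, -4.5 cm / 30 = -0.15.

>>> servo_tool:
  targets:
    - {"travel": [-0.0667,0,0],"twist": 0,"gripper": 1}
    - {"travel": [-0.13,0,0],"twist": 0,"gripper": 1}
    - {"travel": [-0.15,0,0],"twist": 0,"gripper": 1}
    - {"travel": [-0.1667,0,0.0067],"twist": 0,"gripper": 1}
    - {"travel": [-0.18,0,0.0167],"twist": 0,"gripper": 1}

```text
clock: 16.2
tool_pos: [633.5, 38.3, 175.5]
eef_rot: [1.0, 0.017, 0.001, -0.0]
force: [0.5, -0.7, -0.2]
grip_width: 0.1
gripper_force: 0.2
```

To row units: 1.05 cm / 30 = 0.035, 0.8 cm / 30 = 0.0267.

>>> servo_tool:
  targets:
    - {"travel": [-0.0067,0,0.0067],"twist": 0,"gripper": 1}
    - {"travel": [-0.01,0,0.0167],"twist": 0,"gripper": 1}
    - {"travel": [-0.0133,0,0.0267],"twist": 0,"gripper": 1}
    - {"travel": [-0.0167,0,0.035],"twist": 0,"gripper": 1}
    - {"travel": [-0.0167,0,0.035],"twist": 0,"gripper": 1}

```text
clock: 16.7
tool_pos: [627.5, 38.1, 163.9]
eef_rot: [1.0, 0.017, -0.001, 0.0]
force: [-0.2, -0.1, 0.2]
grip_width: -0.2
gripper_force: 0.0
```

```bash
python3 - <<'E'
from h import *
np.set_printoptions(precision=1,suppress=True)
P=lid(); save(P['wrist'],'w10'); save(P['side'],'s10'); save(P['scene'],'c10')
s=P['side']['pixels'][170:300,160:320]; 
w=cv2.imread('pics/w10.png'); sd=cv2.resize(cv2.cvtColor(s,cv2.COLOR_RGB2BGR),(400,325),interpolation=cv2.INTER_CUBIC)
cv2.imwrite('pics/m10.png',np.hstack([sd,cv2.resize(w,(400,300)) if 0 else cv2.copyMakeBorder(cv2.resize(w,(400,300)),0,25,0,0,0)]))
E
```

```text
16.7 tool loc [ 95.5  -1.8 163.9] [-0.2 -0.1  0.2]
lid_edge scene [173.2, 171.1] 0.58 plane y=0: [108.7   0.  205.5]
lid_edge side [212.8, 212.6] 0.55 plane y=0: [ 98.7   0.  186.7]
lid_edge wrist [245.1, 245.5] 0.64 plane y=0: [146.7  -0.  275.2]
lid_edge tri [104.    2.8 197.6] [9.3 9.5 0.6]
tab_tip scene [183.5, 173.9] 0.55 plane y=0: [110.8   0.  152. ]
tab_tip side [210.8, 218.3] 0.64 plane y=0: [ 83.2   0.  193.6]
tab_tip tri [ 79.5   6.1 194.4] [4.2 4.2]
```

View pics/m10.png

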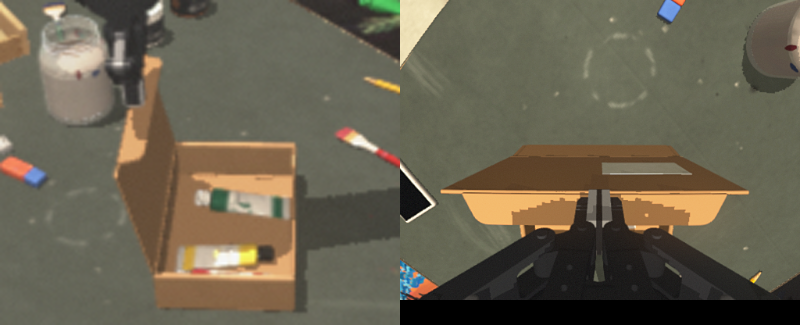

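To row units: -1.3 cm / 30 = -0.0433, -1 cm / 30 = -0.0333.

>>> servo_tool:
  targets:
    - {"travel": [-0.0167,0,0],"twist": 0,"gripper": 1}
    - {"travel": [-0.0333,0,0],"twist": 0,"gripper": 1}
    - {"travel": [-0.0433,0,0.0067],"twist": 0,"gripper": 1}
    - {"travel": [-0.0433,0,0.0133],"twist": 0,"gripper": 1}
    - {"travel": [-0.0433,0,0.0167],"twist": 0,"gripper": 1}

```text
clock: 17.65
tool_pos: [616.3, 37.9, 161.2]
eef_rot: [1.0, 0.017, 0.002, -0.0]
force: [0.1, -0.9, 8.6]
grip_width: -0.1
gripper_force: 4.0
```

```bash
cat >> h.py <<'E'
def tabscan(p,s,cols,z):
  """print brown-ish row transitions at columns"""
  g=cv2.cvtColor(p['pixels'],cv2.COLOR_RGB2HSV).astype(int)
  for c in cols:
    v=g[150:384,c]; k=[0]+list(np.nonzero(np.abs(np.diff(v[:,2]))>25)[0]+1)
    print(c,[(int(i+150),v[min(i+2,233)].tolist()) for i in k])
E
python3 - <<'E'
from h import *
np.set_printoptions(precision=1,suppress=True)
P=lid(); s=manip.sense(); save(P['wrist'],'w11')
tabscan(P['wrist'],s,[110,130,150,360,390],0)
print('--old')
p={'pixels':cv2.cvtColor(cv2.imread('pics/w10.png'),cv2.COLOR_BGR2RGB)}
tabscan(p,s,[110,130,150,360,390],0)
E
```

```text
17.65 tool loc [ 84.3  -1.7 161.2] [ 0.1 -0.9  8.6]
lid_edge scene [176.7, 174.4] 0.96 plane y=0: [ 78.2  -0.  218.2]
lid_edge side [212.5, 209.8] 0.62 plane y=0: [106.   -0.  187.6]
lid_edge wrist [221.5, 245.7] 0.95 plane y=0: [141.1   0.  274. ]
lid_edge tri [104.5  -1.2 188.7] [5.  2.2 3.9]
tab_tip scene [184.3, 174.2] 0.64 plane y=0: [109.8   0.  148.8]
tab_tip side [211.6, 218.0] 0.7 plane y=0: [ 84.2   0.  190.9]
tab_tip tri [ 80.2   5.5 190.6] [5. 5.]
110 [(150, [32, 44, 99]), (221, [15, 144, 237]), (222, [15, 149, 231]), (225, [16, 148, 239]), (226, [16, 149, 236]), (227, [16, 146, 234]), (264, [30, 37, 110]), (265, [30, 46, 111]), (331, [30, 29, 26]), (332, [160, 23, 33])]
130 [(150, [34, 45, 96]), (221, [15, 149, 234]), (222, [15, 147, 240]), (223, [14, 146, 115]), (225, [15, 152, 227]), (226, [16, 147, 236]), (227, [16, 146, 233]), (265, [30, 43, 94]), (266, [27, 48, 95]), (319, [135, 18, 29]), (320, [20, 26, 30])]
150 [(150, [32, 49, 94]), (222, [16, 145, 246]), (225, [15, 150, 222]), (227, [16, 145, 234]), (278, [19, 78, 105]), (307, [0, 8, 31]), (308, [0, 0, 31]), (355
[... 1155 characters left out ...]
), (248, [17, 141, 246]), (249, [17, 142, 243]), (271, [15, 147, 165]), (272, [15, 148, 165]), (288, [33, 45, 107]), (307, [20, 46, 33]), (308, [90, 8, 32]), (353, [30, 42, 36]), (355, [30, 12, 22])]
360 [(150, [33, 47, 103]), (222, [14, 137, 95]), (223, [15, 142, 95]), (224, [15, 149, 96]), (244, [15, 143, 236]), (245, [15, 151, 186]), (247, [15, 149, 223]), (248, [16, 142, 244]), (249, [17, 141, 242]), (268, [15, 145, 164]), (269, [14, 150, 167]), (289, [26, 62, 111]), (308, [6, 74, 55]), (355, [24, 38, 34])]
390 [(150, [32, 50, 102]), (244, [15, 147, 232]), (245, [15, 151, 166]), (247, [15, 148, 235]), (249, [17, 141, 242]), (287, [24, 57, 108]), (288, [25, 57, 111]), (326, [11, 44, 46])]
```

```bash
cat >> h.py <<'E'
from scipy.optimize import least_squares
def wor(l): c,n=np.cos(.036),np.sin(.036); return np.array([p0[0]+c*l[0]-n*l[1],p0[1]+n*l[0]+c*l[1],l[2]])
def lidpts(a,f,y=50):
  E=np.array([74-139.5*np.cos(a),y,53.5+139.5*np.sin(a)]); b=a-f
  no=np.array([np.sin(a),0,np.cos(a)])  # outer normal of lid
  nt=np.array([np.sin(b),0,np.cos(b)])  # outer normal of tab
  T=E+24*np.array([-np.cos(b),0,np.sin(b)])
  return E,T,E+1.5*no+1.5*nt,T+1.5*nt
def fitlid(p,s,rc,rt):
  def r(v):
    _,_,E,T=lidpts(*v); q=proj(p,[wor(E),wor(T)],s); return [q[0,0]-rc,q[1,0]-rt]
  return least_squares(r,[1.75,1.5]).x
E
python3 - <<'E'
from h import *
s=manip.sense(); w=manip.snapshot('wrist')
print('new',fitlid(w,s,223,264.5), fitlid(w,s,226,265))
so=dict(s); so['tool_pos']=[627.5,38.1,163.9]; print('old',fitlid(w,so,244,287.5))
E
```

```text
new [1.77586342 1.88448573] [1.76556312 1.95031506]
old [1.75966176 1.67977493]
```

To row units: 5 cm / 30 = 0.1667, -4 cm / 30 = -0.1333.

>>> servo_tool:
  targets:
    - {"travel": [0,0,-0.0667],"twist": 0,"gripper": 1}
    - {"travel": [0,0,-0.1333],"twist": 0,"gripper": 1}
    - {"travel": [0.0833,0,-0.1333],"twist": 0,"gripper": 1}
    - {"travel": [0.1667,0,-0.1333],"twist": 0,"gripper": 1}
    - {"travel": [0.1667,0,-0.1333],"twist": 0,"gripper": 1}

```text
clock: 18.65
tool_pos: [667.1, 39.3, 199.1]
eef_rot: [1.0, 0.017, 0.001, -0.0]
force: [-0.4, 0.1, -0.6]
grip_width: -0.1
gripper_force: 0.0
```

To row units: 4.7 cm / 30 = 0.1567, 4 cm / 30 = 0.1333.

>>> servo_tool:
  targets:
    - {"travel": [0,0,0.0667],"twist": 0,"gripper": 1}
    - {"travel": [0,0,0.1333],"twist": 0,"gripper": 1}
    - {"travel": [0,0,0.1567],"twist": 0,"gripper": 1}
    - {"travel": [0,0,0.1567],"twist": 0,"gripper": 1}
    - {"travel": [0,0,0.1567],"twist": 0,"gripper": 1}

```text
clock: 19.15
tool_pos: [665.1, 39.6, 153.3]
eef_rot: [1.0, 0.017, 0.0, -0.0]
force: [-0.1, -0.1, 0.4]
grip_width: -0.2
gripper_force: 0.0
```

```bash
python3 - <<'E'
from h import *
np.set_printoptions(precision=2,suppress=True)
P=lid(); s=manip.sense(); save(P['wrist'],'w12')
tabscan(P['wrist'],s,[130,150,360],0)
t=loc(s['tool_pos'])
for a in(1.77,1.6,1.4,1.2,1.0,.8,.6,.4,.25,.12,0,-.03):
  C=np.array([74-128*np.cos(a)+1.5*np.sin(a)+11,0,53.5+128*np.sin(a)+1.5*np.cos(a)-27]); d=(C-t)/10; print(a,C,'travel',d[0],-d[1],-d[2])
E
```

```text
19.15 tool loc [133.1   -1.71 153.31] [-0.13 -0.14  0.45]
lid_edge scene [176.2, 174.1] 0.95 plane y=0: [ 80.22   0.   218.53]
lid_edge side [210.5, 211.1] 0.84 plane y=0: [102.    -0.   194.35]
lid_edge wrist [314.8, 251.0] 0.55 plane y=0: [104.89   0.   193.79]
lid_edge tri [102.98  -2.65 192.46] [2.77 0.47 2.74]
tab_tip scene [183.9, 174.4] 0.83 plane y=0: [105.35   0.   155.41]
tab_tip side [213.8, 218.8] 0.78 plane y=0: [ 82.65  -0.   183.56]
tab_tip wrist [346.2, 250.8] 0.87 plane y=0: [ 97.46   0.   207.69]
tab_tip tri [ 79.72   3.49 187.27] [2.82 2.28 3.79]
130 [(150, [33, 47, 120]), (311, [17, 143, 246]), (312, [15, 151, 192]), (314, [14, 151, 201]), (315, [17, 143, 252]), (316, [18, 137, 255]), (317, [14, 146, 171]), (319, [105, 60, 34]), (320, [30, 8, 33])]
150 [(150, [32, 46, 112]), (242, [14, 145, 97]), (308, [130, 22, 35]), (355, [170, 22, 35])]
360 [(150, [33, 44, 115]), (277, [15, 151, 93]), (278, [15, 138, 96]), (308, [12, 51, 50])]
1.77 [111.8    0.   151.67] travel -2.113035203388063 -0.1799691416321363 0.11537491010741974
1.6 [ 90.24   0.   154.4 ] travel -4.26935
[... 273 characters left out ...]
-11.582694568693869 -0.1799691416321363 1.7806908881817378
0.8 [ -3.1    0.   119.37] travel -13.603288167311652 -0.1799691416321363 3.3459008696870685
0.6 [-19.8    0.   100.01] travel -15.272645201137493 -0.1799691416321363 5.281340837910131
0.4 [-32.31   0.    77.73] travel -16.524213673193497 -0.1799691416321363 7.509850908951874
0.25 [-38.65   0.    59.62] travel -17.15801410531094 -0.1799691416321363 9.320457297888543
0.12 [-41.9    0.    43.31] travel -17.483039409139014 -0.1799691416321363 10.951327290926788
0 [-43.   0.  28.] travel -17.593045701302863 -0.1799691416321363 12.482564839603034
-0.03 [-42.99   0.    24.16] travel -17.59178545832028 -0.1799691416321363 12.866574737132629
```

>>> servo_tool:
  targets:
    - {"travel": [-0.04,0,0],"twist": 0,"gripper": 1}
    - {"travel": [-0.07,0,0],"twist": 0,"gripper": 1}
    - {"travel": [-0.1067,0,0],"twist": 0,"gripper": 1}
    - {"travel": [-0.1433,0,-0.0033],"twist": 0,"gripper": 1}
    - {"travel": [-0.1833,0,-0.0033],"twist": 0,"gripper": 1}

```text
clock: 20.1
tool_pos: [609.1, 37.5, 153.7]
eef_rot: [1.0, 0.017, 0.0, 0.0]
force: [0.8, 0.3, -0.3]
grip_width: -0.1
gripper_force: 0.4
```

To row units: -6.1 cm / 30 = -0.2033, -4.9 cm / 30 = -0.1633.

>>> servo_tool:
  targets:
    - {"travel": [-0.0433,0,0.0033],"twist": 0,"gripper": 1}
    - {"travel": [-0.0833,0,0.0133],"twist": 0,"gripper": 1}
    - {"travel": [-0.1267,0,0.025],"twist": 0,"gripper": 1}
    - {"travel": [-0.1633,0,0.0433],"twist": 0,"gripper": 1}
    - {"travel": [-0.2033,0,0.0633],"twist": 0,"gripper": 1}

```text
clock: 20.6
tool_pos: [548.0, 35.4, 134.8]
eef_rot: [1.0, 0.017, 0.0, 0.0]
force: [1.1, -0.4, 0.0]
grip_width: 0.0
gripper_force: 0.3
```

```bash
python3 - <<'E'
from h import *
np.set_printoptions(precision=2,suppress=True)
P=lid(); s=manip.sense(); t=loc(s['tool_pos']); save(P['wrist'],'w13'); save(P['side'],'s13')
for a in(1.0,.8,.6,.4,.25,.12,0,-.03):
  C=np.array([74-128*np.cos(a)+1.5*np.sin(a)+11,0,53.5+128*np.sin(a)+1.5*np.cos(a)-27]); d=(C-t)/10; print(a,'travel',d[0],-d[2], 'exp edge/tip',lidpts(a,1.85,0)[:2])
E
```

```text
20.6 tool loc [ 16.    -1.68 134.76] [ 1.15 -0.44  0.01]
lid_edge scene [201.2, 189.6] 0.85 plane y=0: [-24.03   0.   206.11]
lid_edge side [218.0, 251.9] 0.68 plane y=0: [ -3.97   0.   170.5 ]
lid_edge tri [ -1.08  -5.29 169.89] [3.91 3.91]
tab_tip scene [208.9, 190.0] 0.7 plane y=0: [ -6.54  -0.   146.19]
tab_tip side [223.0, 257.7] 0.81 plane y=0: [-18.91  -0.   153.53]
tab_tip tri [-17.76   3.56 158.54] [2.08 2.08]
1.0 travel -0.024435770768607767 -0.028656316477434985 exp edge/tip (array([ -1.37,   0.  , 170.89]), array([-17.21,   0.  , 152.85]))
0.8 travel -2.045029369386392 1.5365536650278955 exp edge/tip (array([-23.19,   0.  , 153.57]), array([-35.13,   0.  , 132.75]))
0.6 travel -3.714386403212231 3.471993633250958 exp edge/tip (array([-41.13,   0.  , 132.27]), array([-48.7 ,   0.  , 109.49]))
0.4 travel -4.965954875268236 5.700503704292702 exp edge/tip (array([-54.49,   0.  , 107.82]), array([-57.38,   0.  ,  84.  ]))
0.25 travel -5.599755307385678 7.511110093229371 exp edge/tip (array([-61.16,   0.  ,  88.01]), array([-60.46,   0.  ,  64.02]))
0.12 travel -5.9247806112137535 9.141980086267614 exp edge/tip (array([-64.5,   0. ,  70.2]), array([-60.69,   0.  ,  46.5 ]))
0 travel -6.034786903377603 10.673217634943862 exp edge/tip (array([-65.5,   0. ,  53.5]), array([-58.89,   0.  ,  30.43]))
-0.03 travel -6.033526660395017 11.057227532473458 exp edge/tip (array([-65.44,   0.  ,  49.32]), array([-58.13,   0.  ,  26.45]))
```

To row units: 4.6 cm / 30 = 0.1533, -4.4 cm / 30 = -0.1467.

>>> servo_tool:
  targets:
    - {"travel": [-0.0367,0,0.0233],"twist": 0,"gripper": 1}
    - {"travel": [-0.0667,0,0.05],"twist": 0,"gripper": 1}
    - {"travel": [-0.0967,0,0.0833],"twist": 0,"gripper": 1}
    - {"travel": [-0.1233,0,0.1167],"twist": 0,"gripper": 1}
    - {"travel": [-0.1467,0,0.1533],"twist": 0,"gripper": 1}

```text
clock: 21.55
tool_pos: [504.1, 33.9, 87.7]
eef_rot: [1.0, 0.017, -0.0, 0.0]
force: [0.8, 0.3, 0.0]
grip_width: -0.1
gripper_force: 0.3
```

To row units: 3.3 cm / 30 = 0.11, 2.9 cm / 30 = 0.0967.

>>> servo_tool:
  targets:
    - {"travel": [-0.02,0,0.0367],"twist": 0,"gripper": 1}
    - {"travel": [-0.0333,0,0.0733],"twist": 0,"gripper": 1}
    - {"travel": [-0.04,0,0.0967],"twist": 0,"gripper": 1}
    - {"travel": [-0.0433,0,0.11],"twist": 0,"gripper": 1}
    - {"travel": [-0.0433,0,0.11],"twist": 0,"gripper": 1}

```text
clock: 22.05
tool_pos: [491.6, 33.4, 54.9]
eef_rot: [1.0, 0.017, -0.001, 0.0]
force: [0.2, -0.1, -0.8]
grip_width: -0.2
gripper_force: 0.0
```

```bash
python3 - <<'E'
from h import *
np.set_printoptions(precision=2,suppress=True)
P=lid(); s=manip.sense(); t=loc(s['tool_pos']); save(P['wrist'],'w14'); save(P['side'],'s14')
for a in(.25,.12,.06,0,-.03):
  C=np.array([74-128*np.cos(a)+1.5*np.sin(a)+11,0,53.5+128*np.sin(a)+1.5*np.cos(a)-27]); d=(C-t)/10; print(a,'travel',d[0],-d[2])
E
```

```text
22.05 tool loc [-40.5   -1.64  54.93] [ 0.25 -0.1  -0.78]
lid_edge scene [230.5, 201.7] 0.79 plane y=0: [-76.5    0.   113.42]
lid_edge side [243.3, 273.8] 0.97 plane y=0: [-61.94   0.    80.97]
lid_edge tri [-59.52  -4.09  80.55] [3.47 3.47]
tab_tip scene [237.5, 200.7] 0.76 plane y=0: [-46.76   0.    29.86]
0.25 travel 0.131960792930429 -0.38537332638431393
0.12 travel -0.19306451089764706 1.245496666653929
0.06 travel -0.271043113260194 2.0094648514030053
0 travel -0.3030708030614967 2.776734215330177
-0.03 travel -0.30181056007891127 3.160744112859773
```

To row units: 1.6 cm / 30 = 0.0533, 1.2 cm / 30 = 0.04.

>>> servo_tool:
  targets:
    - {"travel": [-0.0033,0,0.0133],"twist": 0,"gripper": 1}
    - {"travel": [-0.0067,0,0.0267],"twist": 0,"gripper": 1}
    - {"travel": [-0.0067,0,0.04],"twist": 0,"gripper": 1}
    - {"travel": [-0.0067,0,0.0533],"twist": 0,"gripper": 1}
    - {"travel": [-0.0067,0,0.0533],"twist": 0,"gripper": 1}

```text
clock: 23.0
tool_pos: [489.3, 33.3, 38.8]
eef_rot: [1.0, 0.017, -0.001, 0.0]
force: [0.3, 0.5, 0.5]
grip_width: 0.2
gripper_force: 0.0
```

To row units: 1.1 cm / 30 = 0.0367, 0.9 cm / 30 = 0.03.

>>> servo_tool:
  targets:
    - {"travel": [0,0,0.01],"twist": 0,"gripper": 1}
    - {"travel": [0,0,0.02],"twist": 0,"gripper": 1}
    - {"travel": [0,0,0.03],"twist": 0,"gripper": 1}
    - {"travel": [0,0,0.0367],"twist": 0,"gripper": 1}
    - {"travel": [0,0,0.0367],"twist": 0,"gripper": 1}

```text
clock: 23.5
tool_pos: [489.8, 33.3, 28.2]
eef_rot: [1.0, 0.017, -0.0, 0.0]
force: [0.3, 0.4, 0.7]
grip_width: -0.3
gripper_force: 0.0
```

```bash
python3 - <<'E'
from h import *
np.set_printoptions(precision=2,suppress=True)
P=lid(); s=manip.sense(); t=loc(s['tool_pos']); save(P['wrist'],'w15'); save(P['side'],'s15')
E
```

```text
23.5 tool loc [-42.3   -1.65  28.25] [0.28 0.42 0.7 ]
lid_edge scene [235.6, 201.5] 0.6 plane y=0: [-61.2    0.    61.97]
lid_edge side [249.1, 276.2] 0.89 plane y=0: [-68.72   0.    59.06]
lid_edge tri [-66.35   2.49  64.82] [3.38 3.38]
tab_tip scene [241.9, 198.9] 0.44 plane y=0: [-10.61   0.   -51.07]
tab_tip side [252.1, 271.2] 0.45 plane y=0: [-54.77   0.    47.14]
tab_tip tri [-61.16  11.05  49.43] [8.77 8.77]
```

To row units: 0.3 cm / 30 = 0.01, 0.2 cm / 30 = 0.0067.

>>> servo_tool:
  targets:
    - {"travel": [0,0,0.0033],"twist": 0,"gripper": 1}
    - {"travel": [0,0,0.0067],"twist": 0,"gripper": 1}
    - {"travel": [0,0,0.01],"twist": 0,"gripper": 1}
    - {"travel": [0,0,0.01],"twist": 0,"gripper": 1}
    - {"travel": [0,0,0.01],"twist": 0,"gripper": 1}

```text
clock: 24.45
tool_pos: [490.1, 33.4, 26.0]
eef_rot: [1.0, 0.017, 0.0, 0.0]
force: [-0.9, -0.4, 5.8]
grip_width: 0.1
gripper_force: 2.6
```

To row units: -19 cm / 30 = -0.6333, -15 cm / 30 = -0.5.

>>> servo_tool:
  targets:
    - {"travel": [0,0,-0.0333],"twist": 0,"gripper": 1}
    - {"travel": [0,0,-0.1667],"twist": 0,"gripper": 1}
    - {"travel": [0,0,-0.3333],"twist": 0,"gripper": 1}
    - {"travel": [-0.1,0,-0.5],"twist": 0,"gripper": 1}
    - {"travel": [-0.2,0,-0.6333],"twist": 0,"gripper": 1}

```text
clock: 24.95
tool_pos: [434.8, 31.7, 211.2]
eef_rot: [1.0, 0.018, 0.001, -0.0]
force: [1.2, 0.0, -0.0]
grip_width: 0.1
gripper_force: 0.0
```

```bash
python3 - <<'E'
from h import *
np.set_printoptions(precision=2,suppress=True)
P=lid(); s=manip.sense(); w=P['wrist']; save(w,'w16'); save(P['side'],'s16')
for q in('tab_tip','carton_tab','carton_lid','carton','lid_edge','lid_hinge'):
  for n in P: print(q,n,[(d['pixel'],round(d['confidence'],2)) for d in manip.pinpoint(P[n],q)[:2]] if q not in('carton_tab','carton_lid') else [(e['pixel'],int(e['pixels'].sum()),e['confidence']) for e in manip.cut_out(P[n],q)[:2]])
for a in (0,.03,.06,.1):
  pts=[wor(np.array([74-139.5*np.cos(a),y,55+139.5*np.sin(a)])) for y in(107,50,-50,-107)]
  print(a,proj(w,pts,s).tolist(),proj(P['side'],pts).tolist())
pts=[wor(np.array([-74,y,52])) for y in(107,50,-50,-107)]; print('front rim outer',proj(w,pts,s),proj(P['side'],pts))
for n,r,cs in(('wrist',None,None),):
  g=cv2.cvtColor(w['pixels'],cv2.COLOR_RGB2HSV).astype(int)
  for c in(130,160,330,350): print(c,[(int(i),g[i,c].tolist()) for i in range(120,300,3)][::1] if 0 else [(int(i)+100,g[min(i+102,383),c].tolist()) for i in np.nonzero(np.abs(np.diff(g[100:360,c,2]))>12)[0]])
E
```

```text
24.95 tool loc [-97.3   -1.25 211.23] [ 1.22  0.02 -0.04]
lid_edge scene [234.5, 204.9] 0.85 plane y=0: [-99.64  -0.   121.61]
lid_edge side [251.4, 276.6] 0.66 plane y=0: [-69.91   0.    50.19]
lid_edge wrist [138.1, 250.1] 0.77 plane y=0: [-29.93   0.   278.82]
lid_edge tri [-65.54  -2.35  55.49] [10.76  6.97  5.61]
tab_tip scene [239.5, 198.9] 0.68 plane y=0: [-18.66   0.   -23.  ]
tab_tip side [256.3, 270.8] 0.47 plane y=0: [-53.64   0.    30.59]
tab_tip wrist [132.7, 254.1] 0.86 plane y=0: [-146.71    0.   -575.79]
tab_tip tri [-56.75   4.93  37.38] [5.26 3.3  7.62]
tab_tip scene [([239.5, 198.9], 0.68)]
tab_tip side [([256.3, 270.8], 0.47)]
tab_tip wrist [([132.7, 254.1], 0.86)]
carton_tab scene []
carton_tab side [([198.0, 184.8], 1148, 0.47)]
carton_tab wrist [([138.3, 259.6], 5, 0.9)]
carton_lid scene [([227.7, 187.8], 2092, 0.64)]
carton_lid side [([253.6, 248.1], 2819, 0.84)]
carton_lid wrist [([66.5, 250.3], 29772, 0.82)]
carton scene [([233.0, 194.9], 0.83)]
carton side [([261.3, 250.3], 0.65)]
carton wrist [([77.2, 251.8], 0.79)]
lid_edge scene [([234.5, 204.9], 0.85)]

[... 2502 characters left out ...]
2]), (248, [1, 208, 222]), (251, [8, 127, 129]), (252, [36, 44, 93]), (253, [43, 53, 92]), (291, [13, 50, 36]), (301, [0, 8, 62]), (302, [165, 16, 62]), (305, [0, 31, 33]), (355, [150, 11, 24])]
350 [(138, [14, 149, 174]), (139, [15, 149, 198]), (140, [15, 150, 202]), (143, [15, 135, 161]), (144, [18, 109, 126]), (145, [24, 69, 103]), (146, [27, 58, 97]), (224, [2, 186, 104]), (225, [2, 206, 141]), (226, [1, 201, 170]), (227, [1, 201, 190]), (228, [1, 205, 209]), (229, [1, 210, 222]), (230, [1, 205, 220]), (233, [3, 161, 141]), (234, [19, 69, 92]), (235, [42, 50, 91]), (301, [6, 35, 36]), (302, [15, 29, 35]), (342, [35, 50, 87]), (343, [32, 53, 91]), (347, [105, 19, 27]), (348, [0, 27, 28])]
```

```bash
python3 -c "
from h import *
w=manip.snapshot('wrist');m=manip.cut_out(w,'carton_lid')[0]['pixels']
for r in (130,134,137): print(r,np.nonzero(m[r])[0][[0,-1]])
print(manip.job_done())"
```

```text
130 [148 353]
134 [148 353]
137 [149 353]
the job is handed in; nothing more can be done
None
```

The loose tube (white with green bands) is in the carton's free space, and the lid is shut with its tab tucked inside the front wall. By my measurements the lid lies flat and the jar and pots were never touched; I handed the job in at about 25 s.

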